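Stand a relay cassette on end, then open the safety-capped cleaner and hold the cap

ROBOT

A 6-joint arm with a two-finger parallel gripper is mounted at the origin on the work surface. World frame = base frame: x ahead of the robot, y to its left, z up, the work surface at z = 0. Lengths are in mm, angles in rad, forces in N, time in s.
With the tool pointing down it reaches from about 275 to 1000 mm from the base axis. Payload 8.4 kg.
Tool frame: the origin (TCP) lies midway between the tips of the shut fingers; the grasp point (between the pads) lies 19 mm behind it; z points along the fingers, y is the direction in which the jaws open and shut (so a half turn about z gives the same grasp; the last joint's range is limited). The gripper opens to 85 mm and grips with 20 to 120 N. Pads are 22 mm wide; open, the fingers measure 114 mm over their backs; the gripper's body (76 mm by 85 mm) begins 54 mm behind the grasp point. The pads swing forward as they close: fully open they stand 13 mm farther back than shut.
Start: joints at [1.293, 0.353, 1.633, -0, 1.155, -0.002], TCP at [170.196, 601.383, 231.281] pointing down, gripper open.
Joint ranges: [-2.63, 2.63], [-0.92, 2.1], [0.06, 2.66], [-1.3, 4.44], [0, 2.69], [-3.02, 3.02]. Speed limits (rad/s): [2.22, 2.22, 2.79, 3.14, 3.14, 3.14].

INTERFACE

Orientations are given as [roll, pitch, yaw] about the fixed x, y, z axes, in that order (R = Rz(yaw) Ry(pitch) Rx(roll)).
In Python, from rig import * gives the robot as it stands.
- The arm moves only by the tool play_rows, never from a script. Its argument "moves" is a list of rows, each a list of 3 entries, a list of its own where there are three numbers: the shift along the tool's x, y, z in m, then the turn, a rotation vector about the tool's x, y, z in rad, then the opening in per cent of the stroke, from 0 (shut) to 100 (fully open). In form: [[[x, y, z], [rx, ry, rz], fingers], ...]. A call has 1 to 20 rows; each row shifts and turns the commanded pose from where the row before left it, along the tool's axes as they then stand; what a row does not reach is not made up. A row lasts 1/10 s, in which the tool goes at most 50 mm and 8.59 degrees, less where a joint would pass 70% of its speed; a pose out of reach is approached as far as the arm can. A call is refused whole if a number of a shift passes 0.05 or a number of a turn 0.15, either way. A call with a gripper value outside its range is refused whole. The fingers move at their own pace and stop on an object; "squeeze" is the grip in N (left out, the last holds). Time passes only in rows, so rows that do not move let the fingers close. It gives the time, the measured TCP pose, the force and the opening at its end, in the units of the state.
- sense(): the state, without advancing time (a new reading comes with each control period).
- grab_frame(name): name is "scene" or "top" or "wrist"; returns a dict with "pixels" (400x640x3 uint8, red, green, blue), "intrinsics" (3x3 intrinsics, pixels), "R" (3x3) and "t" (3): a world point X has camera coordinates R X + t. Camera axes: x right, y down, z forward; pixel columns grow to the right and rows downward; lengths in mm; the calibration is good to about 2 mm. A picture is of the moment at which its call begins. There is no depth.
- sign_off(): hands the job in, once; it reports no verdict.
The state is a dict: "clock": time; "qpos": joint angles; "qvel": joint speeds; "joint_efforts": joint torques, N m; "eef_pos": TCP position; "tcp_rot": TCP orientation; "contact_force": force on the tool from outside, world axes, zero at the start; "wrist_torque": the same for the moment, N m; "opening": opening from 0.0 (shut) to 1.0 (fully open).
Only numpy, scipy, OpenCV 4.12 (cv2) and the standard library are available. Lean on these libraries where they do the work, as an engineer would, in place of code of your own. Each camera call takes 0.05 s, during which the arm holds its last target. There are 200 camera calls.

TASK

Get ready to wipe down the flat relay cassette that lies on the rubber mat: first stand it upright on either of its two narrow ends, on the mat, and let go of it. Then open the cleaner bottle with the wide push-and-turn safety cap (not the pump bottle): press the cap down, keep it pressed while you twist it anticlockwise a sixth of a turn to free it, and lift it off. Finish while still holding the cap level, about 8 cm up over the bottle's mouth, with the cassette still standing and the other things on the bench left where they are.

Things in the scene. Friction and masses are not known exactly. Their poses are not given: they have to be found in the camera images.
- cassette_center (a point): Centre of the loose flat aluminium cassette, a box 110 (own x) x 52 (own y) x 28 (own z), about 0.25 kg. It starts lying flat on the mat, own z up, centre 14 above the mat. Standing on a narrow end (52 x 28) its own x axis is vertical, up or down, and its centre 55 above the mat; it topples when over about 14 degrees off upright.
- mat: Fixed black rubber mat 270 (x) x 280 (y), 3 thick. Origin at the centre of its underside, on the bench; it lies square to the bench.
- cap_center (a point): Centre of the round ribbed white safety cap, 48 across, 33 tall, 0.05 kg, own z up. At the start it is locked on the neck, its centre 3.5 above the mouth and its top 20 above it; it can then neither turn nor lift. Grip it across its diameter at its upper half, from any side. It has about 1.5 sideways play and its lock works as told under insert.
- bottle_mouth (a point): Centre of the top of the cleaner bottle's neck, on its upright axis, 120 above the bench, under the cap. White bottle 74 across, body 67 high, sloping shoulder up to 92, in a 100 x 100 steel holder fixed to the bench. Its x axis is level, parallel to the cap's x axis when locked.
- insert (a joint): Sprung insert in the mouth, pushes the cap up. 0 m with the cap locked (6 N), grows as the cap is pressed, 0.008 at the hard stop (10 N), -0.004 with the cap off. Pressed 0.004 or more the cap turns anticlockwise seen from above; at 60 degrees (50 to 70 works, stop at about 70) the lugs meet open slots and it lifts straight off. Let up before 50 degrees it stays caught.
- pump_bottle: A like white bottle in a like fixed holder, but with a slim pump head 148 high with a side spout in place of a cap; not needed. Origin at the centre of its underside, on the bench.
- screwdriver: Screwdriver lying on the mat (170 long, black handle); leave alone. Origin under its middle.
- multimeter: Handheld meter 130 x 70 x 32 lying face up; leave alone. Origin at the centre of its underside.
- screw_jar: Small glass jar, 44 across, 50 tall; leave alone. Origin at the centre of its underside.
- wire_spool: Black spool of copper wire, 52 across, 38 tall; leave alone. Origin at the centre of its underside.
- parts_tray: Grey divided tray 120 x 160 x 30; leave alone. Origin at the centre of its underside.
Things that resemble listed ones, but are neither listed nor needed, are in the scene too. Leave any red look-alike of the part that bears cassette_center alone.

How it is judged (in metres and radians):
On the way, in this order (a step that is already met when the one before it is completed fails the run):
1. the cassette stands on a narrow end on the mat, let go, the cap still locked on ((angle between cassette_center's own x axis and vertical below 0.06 rad or angle between cassette_center's own x axis and vertical above 3.0816 rad) and x of cassette_center in the frame of mat between -0.13 and 0.13 m and y of cassette_center in the frame of mat between -0.135 and 0.135 m and z of cassette_center in the frame of mat between 0.053 and 0.063 m and distance between cap_center and bottle_mouth below 0.015 m and contact force between cassette and the fingers below 0.05 N and linear speed of cassette below 0.02 m/s and value of joint insert below 0.002 m), for 0.3 s.
2. the cap is pressed down on the bottle (distance between cap_center and bottle_mouth below 0.015 m and value of joint insert above 0.0035 m), for 0.05 s.
3. the cap is turned free while still on the neck (distance between cap_center and bottle_mouth below 0.015 m and angle between the x axis of cap_center and the x axis of bottle_mouth, either way round above 0.7 rad), for 0.05 s.
At the end, for the whole second after the job is handed in: The cassette stands let go on a narrow end on the mat (within 0.06 rad of upright). The fingers hold the cap (over 1 N), level within 0.3 rad, still, touching nothing of the bottle, its centre 45 to 160 mm above the mouth and within 40 mm of the bottle's axis sideways ((angle between cassette_center's own x axis and vertical below 0.06 rad or angle between cassette_center's own x axis and vertical above 3.0816 rad) and x of cassette_center in the frame of mat between -0.13 and 0.13 m and y of cassette_center in the frame of mat between -0.135 and 0.135 m and z of cassette_center in the frame of mat between 0.053 and 0.063 m and contact force between cassette and the fingers below 0.05 N and z of cap_center in the frame of bottle_mouth between 0.045 and 0.16 m and horizontal distance between cap_center and bottle_mouth below 0.04 m and angle between cap_center's own z axis and vertical below 0.3 rad and contact force between cap and the fingers above 1 N and contact force between cap and bottle below 0.05 N and linear speed of cap below 0.03 m/s and value of joint insert below -0.002 m); the arm keeps its last pose, push and grip.
It fails at once if another thing on the bench (screwdriver, meter, jar, spool or tray) is moved by more than 30 mm (distance of any of screwdriver, multimeter, screw_jar, wire_spool, parts_tray from where it was at the start of the episode above 0.03 m).
It also fails if it takes over 54 s, if anything falls off the work surface, if the arm or the gripper's body presses on something with over 40 N, if the wrist force passes 120 N, or if a joint passes its speed limit or range.

## Working session

There is one attempt and no reset: what is moved stays moved. The work goes in short steps, Python scripts to look and compute and a tool call to move; the robot and the scene stay as the last step left them, time stands still between calls to the robot, and variables do not carry over. Pictures are saved under pics/ and viewed, about 8 in all and at most 12, crops included, and the job is handed in when it is done.

Besides the shell and the picture viewer there is one more tool, called after "Emit:" as name(argument=value, ...) on one line, values as JSON. play_rows: Moves the arm, as the interface text tells. Its arguments: {"type":"object","properties":{"moves":{"type":"array"},"squeeze":{"type":"number"}},"required":["moves"]}

```bash
mkdir -p pics; ls; cat > h.py <<'E'
from rig import *
import numpy as np, cv2
def save(n,f): cv2.imwrite(f'pics/{n}.png',cv2.cvtColor(f['pixels'],cv2.COLOR_RGB2BGR))
def ray(f,u,v):
    K,R,t=map(np.array,(f['intrinsics'],f['R'],f['t']))
    return -R.T@t, R.T@np.linalg.inv(K)@np.array([u,v,1.])
def onz(f,u,v,z):
    c,d=ray(f,u,v); return c+d*(z-c[2])/d[2]
def tri(a,b):
    (c1,d1),(c2,d2)=a,b
    s=np.linalg.lstsq(np.stack([d1,-d2],1),c2-c1,rcond=None)[0]
    p,q=c1+s[0]*d1,c2+s[1]*d2
    return (p+q)/2,np.linalg.norm(p-q)
E
python3 - <<'E'
from h import *
import pickle
F={n:grab_frame(n) for n in('scene','top','wrist')}
pickle.dump(F,open('F0.pkl','wb'))
for n in F: save(n+'0',F[n]); print(n,np.round(ray(F[n],320,200),2))
print(sense())
E
```

```text
pics
scene [[ 1.35741e+03  5.56600e+02  1.17094e+03]
 [-5.60000e-01 -3.90000e-01 -7.30000e-01]]
top [[ 3.58310e+02  9.13000e+00  1.27488e+03]
 [ 1.10000e-01 -1.00000e-02 -9.90000e-01]]
wrist [[ 1.0450e+02  6.1879e+02  3.7297e+02]
 [ 2.6000e-01 -8.0000e-02 -9.6000e-01]]
{'clock': 0.15, 'qpos': array([ 1.29260915e+00,  3.53488658e-01,  1.63398206e+00,  1.27481106e-05,
        1.15518919e+00, -2.36574935e-03]), 'qvel': array([ 0.00089169, -0.00168097, -0.00186229, -0.00049824, -0.00038707,
       -0.00012871]), 'joint_efforts': array([ 8.35469855e-04, -6.05634212e+01, -3.42340493e+01, -6.43215776e-05,
        6.13019613e-03, -7.37273666e-06]), 'eef_pos': array([170.08436737, 601.02565661, 230.72635912]), 'tcp_rot': array([-3.14052543e+00, -1.41821956e-05,  2.86576606e+00]), 'contact_force': array([-0.1789357 , -0.39728817,  0.43883358]), 'wrist_torque': array([ 0.02992344, -0.01319259, -0.01332048]), 'opening': 0.9976011866492608}
```

View pics/top0.png

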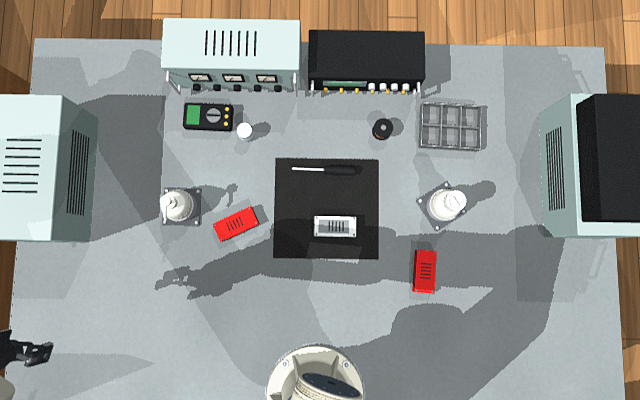

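View pics/scene0.png

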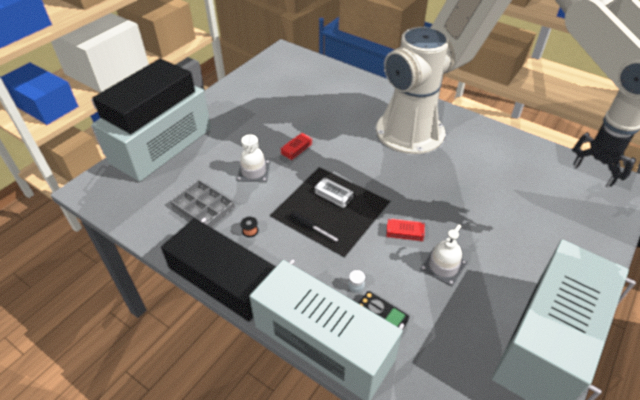

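Top view: the silver cassette is on the mat at (335,226). Possible mistakes for it are the red look-alikes at (236,223) and (425,271). The ribbed-cap bottle is at (448,203), or (250,160) in the scene view. Possible mistakes for it are the pump bottle at (177,205), or (447,255) in the scene view, and the white-lidded jar at (245,130). I'll check the choice in one close crop.

```bash
python3 - <<'E'
from h import *
import pickle
F=pickle.load(open('F0.pkl','rb'))
T,S=F['top']['pixels'],F['scene']['pixels']
c=lambda P,u,v:cv2.resize(P[v-24:v+24,u-32:u+32],(400,300),interpolation=cv2.INTER_NEAREST)
m=np.vstack([np.hstack([c(T,335,226),c(S,334,191)]),np.hstack([c(T,448,203),c(S,250,155)])])
cv2.imwrite('pics/crop0.png',m[:,:,::-1])
print('scale 6.25')
# cassette in top: bright low-saturation within mat
M=np.zeros(T.shape[:2],np.uint8);M[205:246,300:372]=(T[205:246,300:372].min(2)>75)
n,l,s,ce=cv2.connectedComponentsWithStats(M)
i=1+s[1:,4].argmax();print(s[i],ce[i])
pts=np.argwhere(cv2.morphologyEx((l==i).astype(np.uint8),cv2.MORPH_CLOSE,np.ones((7,7))))[:,::-1].astype(np.float32)
W=np.array([onz(F['top'],u,v,31)[:2] for u,v in pts],np.float32)
print(cv2.minAreaRect(W))
for (u,v) in [(275,158),(379,158),(275,258),(379,258)]: print(onz(F['top'],u,v,3))
E
```

```text
scale 6.25
[314 216  43  22 843] [334.6227758  226.00118624]
((430.4523620605469, -47.7680549621582), (54.70874786376953, 109.83956146240234), 0.2008419632911682)
[614.93226096 115.1110933    3.        ]
[ 619.08283455 -167.00270385    3.        ]
[346.09002109 108.76024226   3.        ]
[ 349.81808411 -166.40709183    3.        ]
```

View pics/crop0.png

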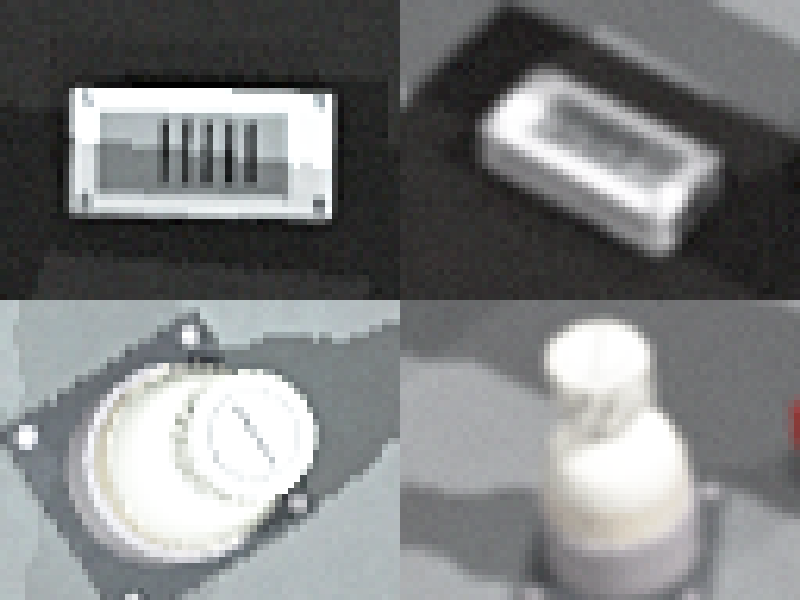

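The crops confirm the choice. The silver cassette's top corners are at crop (68,88) to (335,218), and the wide ribbed cap's top is at about (456,201) in the top view and (250,140) in the scene view. Next I triangulate both.

```bash
python3 - <<'E'
from h import *
import pickle
F=pickle.load(open('F0.pkl','rb'))
k=6.25
def T(x,y,u,v): return ray(F['top'],u-32+x/k-.5,v-24+y/k-.5)
def S(x,y,u,v): return ray(F['scene'],u-32+x/k-.5,v-24+y/k-.5)
for a,b in [((68,88),(258,205)),((335,88),(83,130)),((335,218),(145,72)),((68,218),(320,152))]:
    print(tri(T(*a,335,226),S(*b,334,191)))
print('cap',tri(T(254,137,448,203),S(198,57,250,155)))
print(onz(F['top'],448-32+254/k-.5,203-24+137/k-.5,140))
E
```

```text
(array([457.57053406,   7.97972203,  38.93624409]), np.float64(2.064097292169809))
(array([ 458.49619767, -101.37670616,   29.22710139]), np.float64(3.7174576725478485))
(array([ 403.99070388, -101.28578742,   26.82288313]), np.float64(4.841054478299521))
(array([403.27978248,   8.47435712,  30.99047797]), np.float64(0.8186277473703032))
cap (array([ 489.98512773, -332.76443319,  136.97082894]), np.float64(2.3505085892082214))
[ 490.23881802 -332.92615878  140.        ]
```

Emit:
play_rows(moves=[[[-0.021,-0.0262,0.0025],[0,0,0],100],[[-0.021,-0.0262,0.0025],[0,0,0],100],[[-0.021,-0.0262,0.0025],[0,0,0],100],[[-0.021,-0.0262,0.0025],[0,0,0],100],[[-0.021,-0.0262,0.0025],[0,0,0],100],[[-0.021,-0.0262,0.0025],[0,0,0],100],[[-0.021,-0.0262,0.0025],[0,0,0],100],[[-0.021,-0.0262,0.0025],[0,0,0],100],[[-0.021,-0.0262,0.0025],[0,0,0],100],[[-0.021,-0.0262,0.0025],[0,0,0],100],[[-0.021,-0.0262,0.0025],[0,0,0],100],[[-0.021,-0.0262,0.0025],[0,0,0],100],[[-0.021,-0.0262,0.0025],[0,0,0],100],[[-0.021,-0.0262,0.0025],[0,0,0],100],[[-0.021,-0.0262,0.0025],[0,0,0],100],[[-0.021,-0.0262,0.0025],[0,0,0],100],[[-0.021,-0.0262,0.0025],[0,0,0],100],[[-0.021,-0.0262,0.0025],[0,0,0],100],[[-0.021,-0.0262,0.0025],[0,0,0],100],[[-0.021,-0.0262,0.0025],[0,0,0],100]])

```text
clock: 2.15
eef_pos: [431.9, -18.6, 181.2]
tcp_rot: [3.142, 0.0, 2.866]
contact_force: [-0.3, 0.9, -0.1]
opening: 1.0
```

Emit:
play_rows(moves=[[[0,0,0],[0,0,0.13],100],[[0,0,0],[0,0,0.13],100],[[0,0,0],[0,0,0.13],100],[[0,0,0],[0,0,0.13],100],[[0,0,0],[0,0,0.13],100],[[0,0,0],[0,0,0.13],100],[[0,0,0],[0,0,0.13],100],[[0,0,0],[0,0,0.13],100],[[0,0,0],[0,0,0.13],100],[[0,0,0],[0,0,0.126],100],[[0,0,0],[0,0,0],100]])

```text
clock: 3.25
eef_pos: [431.5, -17.2, 181.2]
tcp_rot: [-3.141, -0.0, 1.568]
contact_force: [-0.1, -0.4, -1.0]
opening: 0.999
```

```bash
python3 - <<'E'
from h import *
f=grab_frame('wrist');save('w1',f);P=f['pixels']
E
```

```text
(no output)
```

View pics/w1.png

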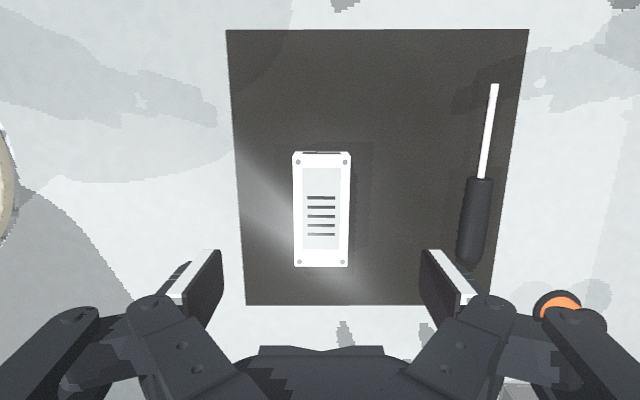

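The wrist view shows the cassette's top corners at (293,153), (350,153), (294,267) and (348,267), between the open fingers. The screwdriver is well to the right.

```bash
python3 - <<'E'
from h import *
f=grab_frame('wrist')
for p in [(292,154),(350.5,154),(294,267),(349,267)]: print(onz(f,*p,31))
for p in [(226,30),(529,30)]: print(onz(f,*p,3))
E
```

```text
[405.5388219    8.48103971  31.        ]
[457.58624261   8.58114669  31.        ]
[ 405.08221124 -102.45464739   31.        ]
[ 458.99577238 -102.33017216   31.        ]
[347.01497425 114.32865251   3.        ]
[615.12508286 114.75088508   3.        ]
```

Emit:
play_rows(moves=[[[0,0,0],[0,-0.13,0],100],[[0,0,0],[0,-0.13,0],100],[[0,0,0],[0,-0.13,0],100],[[0,0,0],[0,-0.13,0],100],[[0,0,0],[0,0,0],100]])

```text
clock: 3.85
eef_pos: [431.6, -15.3, 180.3]
tcp_rot: [-3.138, 0.523, 1.579]
contact_force: [1.5, 0.1, 0.3]
opening: 1.0
```

Emit:
play_rows(moves=[[[0.0142,0,0.0288],[0,0,0],100],[[0.0142,0,0.0288],[0,0,0],100],[[0.0142,0,0.0288],[0,0,0],100],[[0.0142,0,0.0288],[0,0,0],100],[[0.0071,0,0.0144],[0,0,0],100],[[0.0071,0,0.0144],[0,0,0],100],[[0,0,0],[0,0,0],100],[[0,0,0],[0,0,0],100]])

```text
clock: 4.65
eef_pos: [431.6, -27.6, 21.3]
tcp_rot: [-3.14, 0.519, 1.571]
contact_force: [-0.2, 0.5, 0.5]
opening: 0.996
```

Emit:
play_rows(moves=[[[0.003,0,0.005],[0,0,0],100],[[0.003,0,0.005],[0,0,0],100],[[0,0,0],[0,0,0],60],[[0,0,0],[0,0,0],40],[[0,0,0],[0,0,0],30],[[0,0,0],[0,0,0],30],[[0,0,0],[0,0,0],30],[[0,0,0],[0,0,0],30]], squeeze=80)

```text
clock: 5.45
eef_pos: [431.7, -26.7, 9.8]
tcp_rot: [3.141, 0.52, 1.569]
contact_force: [-1.4, 2.0, 4.6]
opening: 0.591
```

Emit:
play_rows(moves=[[[-0.006,0,-0.0104],[0,0,0],30],[[-0.01,0,-0.0173],[0,0,0],30],[[-0.01,0,-0.0173],[0,0,0],30],[[-0.01,0,-0.0173],[0,0,0],30],[[-0.01,0,-0.0173],[0,0,0],30],[[-0.01,0,-0.0173],[0,0,0],30],[[0,0,0],[0,0,0],30],[[0,0,0],[0,0.112,0],30],[[0,0,0],[0,0.112,0],30],[[0,0,0],[0,0.112,0],30],[[0,0,0],[0,0.112,0],30],[[0,0,0],[0,0.112,0],30],[[0,0,0],[0,0.112,0],30],[[0,0,0],[0,0.112,0],30]])

```text
clock: 6.85
eef_pos: [431.5, -27.4, 121.3]
tcp_rot: [3.14, -0.268, 1.57]
contact_force: [-0.7, -0.9, -2.5]
opening: 0.59
```

Emit:
play_rows(moves=[[[0,0,0],[0,0.112,0],30],[[0,0,0],[0,0.112,0],30],[[0,0,0],[0,0.112,0],30],[[0,0,0],[0,0.112,0],30],[[0,0,0],[0,0.112,0],30],[[0,0,0],[0,0.112,0],30],[[0,0,0],[0,0.112,0],30],[[0,0,0],[0,0,0],30],[[0,0,0],[0,0,0],30]])

```text
clock: 7.75
eef_pos: [431.2, -27.4, 120.1]
tcp_rot: [-3.137, -1.046, 1.565]
contact_force: [0.4, 0.8, -3.0]
opening: 0.59
```

```bash
python3 - <<'E'
from h import *
S=grab_frame('scene');T=grab_frame('top');save('t2',T);save('s2',S)
c=lambda P,u,v:cv2.resize(P[v-48:v+48,u-64:u+64],(400,300),interpolation=cv2.INTER_LINEAR)
cv2.imwrite('pics/m2.png',np.hstack([c(T['pixels'],325,215),c(S['pixels'],334,170)])[:,:,::-1])
s=sense();print(s['eef_pos'],s['tcp_rot'],s['opening'])
E
```

```text
[431.54722069 -27.05343067 121.45633636] [ 3.14144305 -1.04506168  1.57049317] 0.5916687077898034
```

View pics/m2.png

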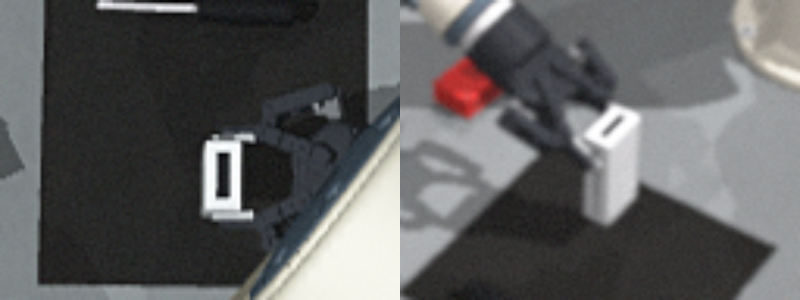

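The cassette is held upright: the top view shows its end face at crop (222,178), and the scene view shows it vertical. Now I lower it.

Emit:
play_rows(moves=[[[-0.0069,0,0.004],[0,0,0],30],[[-0.0069,0,0.004],[0,0,0],30],[[-0.0069,0,0.004],[0,0,0],30],[[-0.0069,0,0.004],[0,0,0],30],[[-0.0052,0,0.003],[0,0,0],30],[[0,0,0],[0,0,0],30],[[0,0,0],[0,0,0],30]])

```text
clock: 8.55
eef_pos: [431.6, -27.2, 83.3]
tcp_rot: [-3.141, -1.048, 1.569]
contact_force: [0.3, -0.5, -2.4]
opening: 0.593
```

Emit:
play_rows(moves=[[[-0.0009,0,0.0005],[0,0,0],30],[[-0.0009,0,0.0005],[0,0,0],30],[[-0.0009,0,0.0005],[0,0,0],30],[[0,0,0],[0,0,0],30]])

```text
clock: 8.95
eef_pos: [431.6, -27.3, 80.3]
tcp_rot: [3.141, -1.048, 1.57]
contact_force: [0.3, -0.5, -2.1]
opening: 0.591
```

Emit:
play_rows(moves=[[[-0.0009,0,0.0005],[0,0,0],30],[[0,0,0],[0,0,0],30],[[0,0,0],[0,0,0],30]])

```text
clock: 9.25
eef_pos: [431.6, -27.3, 79.3]
tcp_rot: [-3.142, -1.048, 1.57]
contact_force: [-0.4, -0.4, -2.7]
opening: 0.592
```

Emit:
play_rows(moves=[[[-0.0009,0,0.0005],[0,0,0],30],[[0,0,0],[0,0,0],30],[[0,0,0],[0,0,0],30]])

```text
clock: 9.55
eef_pos: [431.7, -27.3, 78.3]
tcp_rot: [3.141, -1.048, 1.57]
contact_force: [0.1, 0.8, -1.8]
opening: 0.588
```

Emit:
play_rows(moves=[[[-0.0009,0,0.0005],[0,0,0],30],[[0,0,0],[0,0,0],30],[[0,0,0],[0,0,0],30]])

```text
clock: 9.85
eef_pos: [431.6, -27.2, 78.2]
tcp_rot: [3.141, -1.05, 1.571]
contact_force: [-1.8, -2.9, 6.6]
opening: 0.591
```

Emit:
play_rows(moves=[[[-0.0009,0,0.0005],[0,0,0],30],[[0,0,0],[0,0,0],30],[[0,0,0],[0,0,0],30]])

```text
clock: 10.15
eef_pos: [431.6, -27.2, 78.2]
tcp_rot: [3.14, -1.052, 1.572]
contact_force: [-3.9, -4.7, 15.8]
opening: 0.592
```

Emit:
play_rows(moves=[[[0.0012,0,-0.0007],[0,0,0],30],[[0,0,0],[0,0,0],30],[[0,0,0],[0,0,0],62],[[0,0,0],[0,0,0],66],[[0,0,0],[0,0,0],72],[[0,0,0],[0,0,0],85],[[0,0,0],[0,0,0],100],[[0,0,0],[0,0,0],100],[[0,0,0],[0,0,0],100],[[0,0,0],[0,0,0],100]])

```text
clock: 11.15
eef_pos: [431.6, -27.4, 77.6]
tcp_rot: [-3.142, -1.048, 1.57]
contact_force: [-0.2, -0.6, -0.1]
opening: 1.002
```

```bash
python3 - <<'E'
from h import *
S=grab_frame('scene');T=grab_frame('top')
c=lambda P,u,v:cv2.resize(P[v-48:v+48,u-64:u+64],(400,300),interpolation=cv2.INTER_LINEAR)
cv2.imwrite('pics/m3.png',np.hstack([c(T['pixels'],325,215),c(S['pixels'],334,170)])[:,:,::-1])
E
```

```text
(no output)
```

View pics/m3.png

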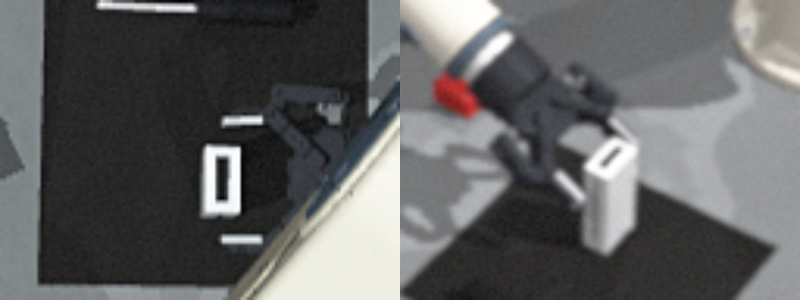

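The cassette stands free of the fingers, with visible gaps on both sides of it at crop (222,180). I back off along the tool axis, then straighten the tool.

Emit:
play_rows(moves=[[[0,0,-0.015],[0,0,0],100],[[0,0,-0.03],[0,0,0],100],[[0,0,-0.03],[0,0,0],100],[[0,0,-0.03],[0,0,0],100],[[0.035,0,-0.02],[0,0,0],100],[[0.035,0,-0.02],[0,0,0],100],[[0,0,0],[0,-0.116,0],100],[[0,0,0],[0,-0.116,0],100],[[0,0,0],[0,-0.116,0],100],[[0,0,0],[0,-0.116,0],100],[[0,0,0],[0,-0.116,0],100],[[0,0,0],[0,-0.116,0],100],[[0,0,0],[0,-0.116,0],100],[[0,0,0],[0,-0.116,0],100],[[0,0,0],[0,-0.116,0],100],[[0,0,0],[0,0,0],100],[[0,0,0],[0,0,0],100]])

```text
clock: 12.95
eef_pos: [431.6, -117.7, 211.2]
tcp_rot: [3.141, -0.006, 1.571]
contact_force: [-1.4, 0.0, -0.5]
opening: 1.0
```

Emit:
play_rows(moves=[[[-0.0359,0.0097,-0.003],[0,0,0],100],[[-0.0359,0.0097,-0.003],[0,0,0],100],[[-0.0359,0.0097,-0.003],[0,0,0],100],[[-0.0359,0.0097,-0.003],[0,0,0],100],[[-0.0359,0.0097,-0.003],[0,0,0],100],[[-0.0359,0.0097,-0.003],[0,0,0],100],[[0,0,0],[0,0,0],100],[[0,0,0],[0,0,0],100]])

```text
clock: 13.75
eef_pos: [488.5, -335.0, 227.0]
tcp_rot: [-3.141, -0.007, 1.567]
contact_force: [-0.1, 0.1, -0.3]
opening: 1.0
```

```bash
python3 - <<'E'
from h import *
import pickle
f=grab_frame('wrist');save('w4',f);pickle.dump(f,open('w4.pkl','wb'))
c=ray(f,320,200);print(c,sense()['qpos'])
K,R,t=map(np.array,(f['intrinsics'],f['R'],f['t']))
p=K@(R@np.array([490,-333,140])+t);print(p[:2]/p[2])
E
```

```text
(array([ 488.87723329, -268.66797448,  369.78410572]), array([-0.00545929, -0.27018659, -0.96282945])) [-0.60509814  0.30811597  1.70782182  0.00514262  1.13037171 -0.60413946]
[323.34636283 199.78998993]
```

View pics/w4.png

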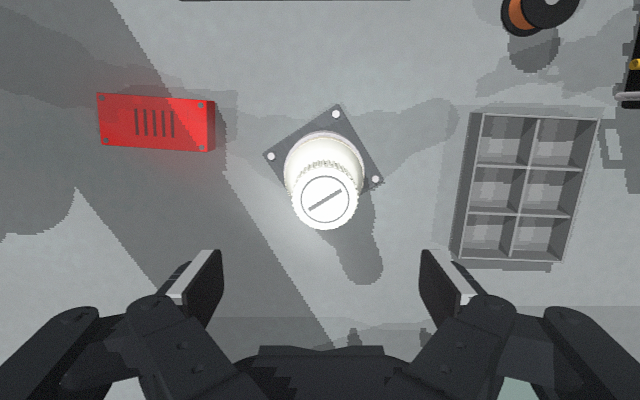

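The cap top is centred at about (324.5,200), within 1 px of the prediction from the first triangulation. I trim 2 mm, descend and grip.

Emit:
play_rows(moves=[[[0.002,0.002,0.019],[0,0.007,0],100],[[0,0,0.019],[0,0,0],100],[[0,0,0.019],[0,0,0],100],[[0,0,0.019],[0,0,0],100],[[0,0,0.019],[0,0,0],100],[[0,0,0.01],[0,0,0],100],[[0,0,0.008],[0,0,0],100],[[0,0,0],[0,0,0],100],[[0,0,0],[0,0,0],100]])

```text
clock: 14.7
eef_pos: [491.8, -330.5, 115.3]
tcp_rot: [3.141, -0.011, 1.57]
contact_force: [-0.7, -0.4, 0.6]
opening: 1.003
```

Emit:
play_rows(moves=[[[0,0,0],[0,0,0],75],[[0,0,0],[0,0,0],60],[[0,0,0],[0,0,0],40],[[0,0,0],[0,0,0],30],[[0,0,0],[0,0,0],30],[[0,0,0],[0,0,0],30],[[0,0,0],[0,0,0],30]], squeeze=70)

```text
clock: 15.4
eef_pos: [491.7, -330.6, 115.3]
tcp_rot: [3.141, -0.011, 1.57]
contact_force: [-2.1, 0.1, 6.1]
opening: 0.538
```

The grip is about 2.5 mm off the cap axis along the pads, so I reopen and recentre before pressing.

Emit:
play_rows(moves=[[[0,0,0],[0,0,0],70],[[0,0,0],[0,0,0],75],[[-0.0024,-0.001,0],[0,-0.011,0],75],[[0,0,0],[0,0,0],75],[[0,0,0],[0,0,0],60],[[0,0,0],[0,0,0],40],[[0,0,0],[0,0,0],30],[[0,0,0],[0,0,0],30],[[0,0,0],[0,0,0],30]])

```text
clock: 16.3
eef_pos: [490.8, -332.9, 115.1]
tcp_rot: [3.141, 0.0, 1.57]
contact_force: [0.3, 1.7, 5.4]
opening: 0.538
```

Emit:
play_rows(moves=[[[0,0,0.002],[0,0,0],30],[[0,0,0.002],[0,0,0],30],[[0,0,0.002],[0,0,0],30],[[0,0,0],[0,0,0],30],[[0,0,0],[0,0,0],30]])

```text
clock: 16.8
eef_pos: [490.8, -332.9, 109.3]
tcp_rot: [3.141, 0.0, 1.57]
contact_force: [-1.8, 1.4, 8.4]
opening: 0.536
```

Emit:
play_rows(moves=[[[0,0,0.001],[0,0,0],30],[[0,0,0],[0,0,-0.09],30],[[0,0,0],[0,0,-0.09],30],[[0,0,0],[0,0,-0.09],30],[[0,0,0],[0,0,0],30]])

```text
clock: 17.3
eef_pos: [491.3, -333.4, 108.7]
tcp_rot: [3.14, 0.002, 1.843]
contact_force: [-0.6, 0.1, 8.9]
opening: 0.531
```

Emit:
play_rows(moves=[[[0,0,0],[0,0,-0.1],30],[[0,0,0],[0,0,-0.1],30],[[0,0,0],[0,0,-0.1],30],[[0,0,0],[0,0,-0.1],30],[[0,0,0],[0,0,-0.1],30],[[0,0,0],[0,0,-0.1],30],[[0,0,0],[0,0,-0.1],30],[[0,0,0],[0,0,-0.1],30],[[0,0,0],[0,0,0],30],[[0,0,0],[0,0,0],30]])

```text
clock: 18.3
eef_pos: [491.5, -333.6, 108.7]
tcp_rot: [-3.141, 0.003, 2.64]
contact_force: [1.0, 0.4, 8.7]
opening: 0.538
```

```bash
python3 - <<'E'
from h import *
s=sense();print(s['contact_force'],s['wrist_torque'])
T=grab_frame('top');S=grab_frame('scene')
c=lambda P,u,v:cv2.resize(P[v-36:v+36,u-48:u+48],(400,300),interpolation=cv2.INTER_LINEAR)
cv2.imwrite('pics/m5.png',np.hstack([c(T['pixels'],448,203),c(S['pixels'],250,150)])[:,:,::-1])
E
```

```text
[1.04784929 0.38312024 8.74906029] [ 0.08995023 -0.16494192  0.07506128]
```

Emit:
play_rows(moves=[[[0,0,-0.003],[0,0,0],30],[[0,0,-0.003],[0,0,0],30],[[0,0,-0.003],[0,0,0],30],[[0,0,-0.003],[0,0,0],30],[[0,0,-0.003],[0,0,0],30],[[0,0,0],[0,0,0],30]])

```text
clock: 19.0
eef_pos: [490.1, -332.7, 122.6]
tcp_rot: [-3.142, -0.001, 2.64]
contact_force: [0.3, 1.3, -1.3]
opening: 0.538
```

It came free with no pull on the wrist, so I lift to about 8 cm.

Emit:
play_rows(moves=[[[0,0,-0.012],[0,0,0],30],[[0,0,-0.012],[0,0,0],30],[[0,0,-0.012],[0,0,0],30],[[0,0,-0.012],[0,0,0],30],[[0,0,-0.012],[0,0,0],30],[[0,0,-0.009],[0,0,0],30],[[0,0,0],[0,0,0],30],[[0,0,0],[0,0,0],30],[[0,0,0],[0,0,0],30],[[0,0,0],[0,0,0],30],[[0,0,0],[0,0,0],30]])

```text
clock: 20.1
eef_pos: [490.3, -332.7, 191.2]
tcp_rot: [3.142, -0.001, 2.64]
contact_force: [0.2, 0.2, -0.4]
opening: 0.536
```

```bash
python3 - <<'E'
from h import *
T=grab_frame('top');S=grab_frame('scene')
c=lambda P,u,v:cv2.resize(P[v-36:v+36,u-48:u+48],(400,300),interpolation=cv2.INTER_LINEAR)
cv2.imwrite('pics/m6.png',np.vstack([np.hstack([c(T['pixels'],448,203),c(S['pixels'],250,140)]),np.hstack([c(T['pixels'],325,215),c(S['pixels'],334,180)])])[:,:,::-1])
s=sense();print(s['eef_pos'],s['opening'],s['contact_force'])
E
```

```text
[ 490.39128558 -332.77823234  191.41949069] 0.5364338626096149 [-0.79898033  0.42489162  0.68077784]
```

View pics/m6.png

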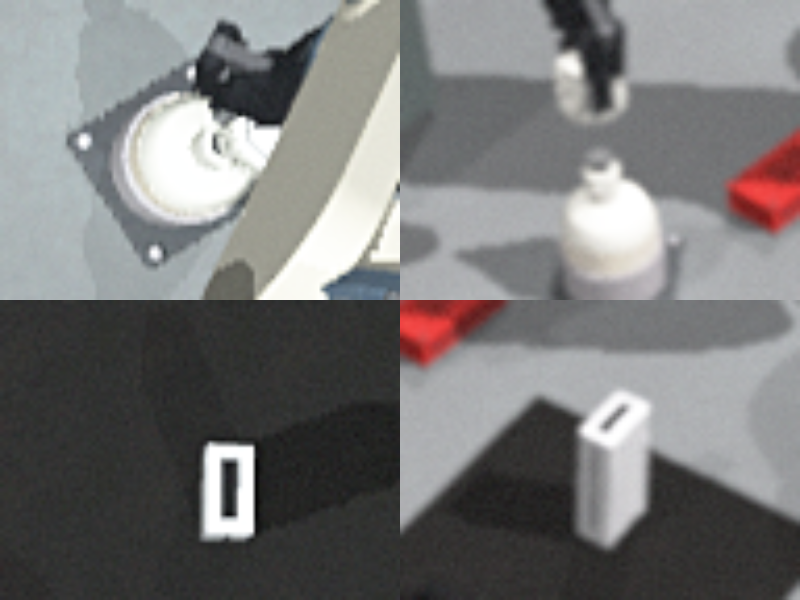

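The cap is held level above the open neck, with a clear gap at crop (595,85) over (600,160). The cassette stands upright at crop (612,470). I hand in.

```bash
python3 -c "
from rig import *
print(sign_off())"
```

```text
the job is handed in; nothing more can be done
None
```

I stood the silver cassette on a narrow end on the mat and let it go. I then gripped the safety cap, pressed it about 6.5 mm, turned it about 61° anticlockwise while pressed, and lifted it off. The job is handed in at about 20 s of the 54 s allowed; no verdict is reported.

- **Last pictures:** The cassette stands upright and free. The cap is held level over the open neck with a clear gap, its centre about 80 mm above the mouth, worked out from the arm's height.
- **Force and grip:** Force on the tool was near 0 N at the end, and the fingers stayed at the same opening from grip to end.
- **Regrip:** My first grip on the cap was about 2.5 mm off its axis, so I reopened and recentred before pressing.
- **Height readings:** The two-view heights were close to the text's. Three of the cassette's top corners came out at 27–31 mm against 31, but one read 39, which I put down to a poorly picked corner. The cap top read 137 mm against 140.
- **Not checked:** I did not re-measure the other bench items at the end. Nothing touched them that I noticed.

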